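# Load a housing into the guarded test station

## Robot

A 6-joint arm with a two-finger parallel gripper is mounted at the origin on the work surface. World frame = base frame: x ahead of the robot, y to its left, z up, the work surface at z = 0. Lengths are in m, angles in rad, forces in N, time in s.
With the tool pointing down it reaches from about 0.15 to 0.775 m from the base axis. Payload 6.1 kg.
Tool frame: the origin (TCP) lies at the very end of the fingers, on their centre line; the grasp point (between the pads) lies 19 mm behind it; z points along the fingers, y is the line along which they close (so a half turn about z gives the same grasp; the last joint's range is limited). The gripper opens to 85 mm and grips with 20 to 120 N. Pads are 22 mm wide; open, the fingers measure 114 mm over their backs; the gripper's body (76 mm by 85 mm) begins 54 mm behind the grasp point. The pads swing forward as they close: fully open they stand 13 mm farther back than shut.
Start: joints at [-1.188, 0.126, -0.04, 1.405, 0, 1.571], TCP at [0.196, -0.487, 0.231] pointing down, gripper open.
Joint ranges: [-2.72, 2.72], [-0.95, 1.95], [-1.27, 1.35], [-1.78, 2.02], [-1.46, 1.47], [-3.14, 3.14]. Speed limits (rad/s): [2.39, 2.39, 3.01, 3.14, 3.14, 3.14].

## Interface

Orientations are given as a 3x3 rotation matrix whose columns are the frame's x, y, z axes.
In Python, from cell import sense, snapshot, job_done, recognise, regions_of gives the robot as it stands.
- The arm moves only by the tool jog_arm, never from a script. Its argument "series" is one flat list of numbers, 4 for each row, row after row: the shift along the tool's x, y, z in cm, then the turn about the tool's z in degrees. A call has 1 to 5 rows; each row is the pose to reach, as a shift and turn from the pose commanded when the call began, along the tool's axes at that moment; what a row does not reach only later rows make up. A row lasts 1/12 s, in which the tool goes at most 41.7 mm and 7.16 degrees, less where a joint would pass 70% of its speed; a pose out of reach is approached as far as the arm can. A call with a gripper value outside its range is refused whole. "fingers" is the finger opening in cm, from 0 to 8.54, set as the call begins (left out, the last holds). The fingers move at their own pace and stop on an object; "grip_force" is the grip in N (left out, the last holds). Time passes only in rows, so rows that repeat a pose let the fingers close. It gives the time, the measured TCP pose, the force, the opening and the grip force at its end, in the units of the state.
- sense(): the state, without advancing time (a new reading comes with each control period).
- snapshot(name): name is "side" or "top"; returns a dict with "frame" (420x560x3 uint8, blue, green, red), "fx", "fy", "cx", "cy" (pixels), "k1" (the pictures are not rectified: a ray, as slopes to the right and down, at radius r is drawn at 1 + k1 r^2 times it, then the intrinsics apply), "extrinsics" (4x4, takes a point from camera to world coordinates). Camera axes: x right, y down, z forward; pixel columns grow to the right and rows downward; lengths in m; the calibration is good to about 2 mm. A picture is of the moment at which its call begins. There is no depth.
- job_done(): hands the job in; it is judged then, once.
Trained networks look in the newest picture that a camera, given by its name, has taken for a name from the list of things; names that differ only in an ending like _2 or _b are one class to them, and where a whole thing is asked for, a point or a joint stands for the part that bears it (a point fixed in the world has none). Each returns a list of dicts, best first, with "p" (0 to 1); they miss things now and then, are a little off and sometimes report something else, mostly with a low value. They report only what shows in the picture. A call takes as long as a camera call. They do not tell look-alikes from the thing itself.
- recognise(thing, camera): "centre" ([x, y, z] in m, in world coordinates, good to about 4 mm: the middle of the surface that is visible of it).
- regions_of(thing, camera): "pixels" (420x560 bool, what is visible of it).
The state is a dict: "clock": time; "qpos": joint angles; "joint_vel": joint speeds; "effort": joint torques, N m; "eef_pos": TCP position; "tool_rot": TCP orientation; "force": force on the tool from outside, world axes, zero at the start; "torque": the same for the moment, N m; "gripper_width": opening from 0.0 (shut) to 1.0 (fully open); "grasp_force": force on a finger pad.
Only numpy, scipy, OpenCV 4.12 (cv2) and the standard library are available. Lean on these libraries where they do the work, as an engineer would, in place of code of your own. Each camera call takes 0.05 s, during which the arm holds its last target. There are 200 camera calls.

## Task

Slide the clear guard door of the test station fully open and stand the square metal housing gently on the steel platen inside, upright, centred and squared up with the platen (any side may face the door). Then slide the door fully shut without slamming it. Leave the round motor where it stands.

Things in the scene. Friction and masses are not known exactly. Their poses are not given: they have to be found in the camera images.
- station: Clear-walled fixed enclosure in an aluminium frame on a grey base, 260 deep (x 0 to 260) x 660 wide x 380 mm high. Origin: middle of its front edge at table level; x points inward (away from the robot), y left, z up. Floor inside at z 50. Front open from y -310 to 10 behind the door (sill z 55), left half a fixed panel. A roof beam and clear roof (z 360 up) cover all from x 30 back.
- guard_door (a joint): Slide of the clear guard door along the station's front, in m: 0 = fully shut, grows as it moves to the station's +y, 0.300 = fully open. It runs in a floor track (18 mm deep, to z 55). Panel 310 wide x 311 mm high, in the plane station x = -8 mm; covers y -305 to 5 when shut. Stays where it is left; a few newtons move it.
- door_grip (a point): Point in the door's upright black grip bar, 25 mm below its top; axes as the station's. Bar 16 (y) x 24 (x) x 80 mm (z 270 to 350), carried by an 8 mm thick web behind it. Site at station x -60, z 325, y = -235 mm + door opening. Free from above and on both y sides: pinch it across y from above.
- platen: Square steel plate 90 x 90 x 12 mm fixed on the station floor behind the door opening, centre 50 to 60 mm behind the front edge, under the roof: reach it through the front, the tool leaning back towards the robot by 20 to 40 degrees. Origin: centre of its underside; axes along its edges, z up.
- platen_top (a point): Centre of the platen's upper face, where the housing's underside centre belongs.
- housing: Square metal housing, loose, 0.45 kg: foot flange 64 x 64 x 8 mm, above it a square body 54 x 54 mm from z 8 to 82 mm, on top a round boss 36 mm across, to z 94 mm. Origin: centre of its underside; x and y along its sides, z up. It stands upright on one of two low wooden stands (fixed, 140 x 220, 60 mm high) in front of the station, left or right.
- motor: Round motor, loose, 62 mm across, 75 mm high plus a stub and shaft to 103 mm. Stands on the other wooden stand. Not to be disturbed. Origin: centre of its underside.
Things that resemble listed ones, but are neither listed nor needed, are in the scene too. Leave any green or purple look-alike of the housing alone.

How it is judged:
On the way, in this order (a step that is already met when the one before it is completed fails the run):
1. the guard door is slid fully open (to within 30 mm of its stop) (value of joint guard_door above 0.27 m), for 0.2 s.
2. with the door open, the housing stands on the platen, centred within 10 mm (value of joint guard_door above 0.2 m and horizontal distance between housing and platen_top below 0.01 m and z of housing in the frame of platen_top below 0.004 m and angle between housing's own z axis and vertical below 0.06 rad), for 0.3 s.
At the end, for the whole second after the job is handed in: The door is shut to within 6 mm; the housing stands at rest and upright (3 degrees) on the platen, centred within 10 mm and square with it within 8 degrees (either way round); the motor stands within 20 mm of where it was (value of joint guard_door below 0.006 m and horizontal distance between housing and platen_top below 0.01 m and z of housing in the frame of platen_top between -0.004 and 0.004 m and angle between housing's own z axis and vertical below 0.06 rad and (angle between the x axis of housing and the x axis of platen, either way round below 0.14 rad or angle between the x axis of housing and the y axis of platen, either way round below 0.14 rad) and linear speed of housing below 0.02 m/s and distance of motor from where it was at the start of the episode below 0.02 m and angle between motor's own z axis and vertical below 0.1 rad); the robot touches nothing.
It fails at once if the door is slammed (faster than 0.6 m/s) (velocity of joint guard_door above 0.6 m/s or velocity of joint guard_door below -0.6 m/s).
It fails at once if the housing is dropped or pressed hard on the platen (over 80 N) (contact force between housing and platen above 80 N).
It fails at once if the motor is knocked over or pushed away (distance of motor from where it was at the start of the episode above 0.04 m or angle between motor's own z axis and vertical above 0.3 rad).
It also fails if it takes over 72 s, if anything falls off the work surface, if the arm or the gripper's body presses on something with over 40 N, if the wrist force passes 120 N, or if a joint passes its speed limit or range.

## Working session

There is one attempt and no reset: what is moved stays moved. The work goes in short steps, Python scripts to look and compute and a tool call to move; the robot and the scene stay as the last step left them, time stands still between calls to the robot, and variables do not carry over. Pictures are saved under pics/ and viewed, at most 10 in all, crops included, and the job is handed in when it is done.

Besides the shell and the picture viewer there is one more tool, called after "Emit:" by a JSON object that holds its "name" and its "arguments", one argument or row to a line. jog_arm: Moves the arm, as the interface text tells. Its arguments: {"type":"object","properties":{"series":{"type":"array"},"fingers":{"type":"number"},"grip_force":{"type":"number"}},"required":["series"]}

```bash
mkdir -p pics; ls; python3 - <<'E'
from cell import *
import cv2, numpy as np
s=sense();print(s)
for c in("side","top"):
    d=snapshot(c);cv2.imwrite(f"pics/{c}0.png",d["frame"]);print(c,d["fx"],d["cx"],d["cy"],d["k1"],np.round(d["extrinsics"],3).tolist())
    for t in("station","guard_door","door_grip","platen","housing","motor"):
        print(t,[(round(r["p"],2),np.round(r["centre"],3).tolist()) for r in recognise(t,c)])
E
```

```text
pics
{'clock': 0.0, 'qpos': array([-1.18797894e+00,  1.26433346e-01, -4.06167201e-02,  1.40538513e+00,
       -2.78038956e-05,  1.57079260e+00]), 'joint_vel': array([ 0.00081226, -0.00058619, -0.00028922, -0.00048972,  0.00058392,
       -0.00018305]), 'effort': array([-1.01491737e-04, -4.35912287e+01,  3.52924490e+01,  1.70899252e-02,
       -3.52145832e-06, -1.02598958e-05]), 'eef_pos': array([ 0.19594877, -0.48662968,  0.23049649]), 'tool_rot': array([[ 9.27614514e-01,  3.73538359e-01, -6.37967442e-04],
       [ 3.73538903e-01, -9.27613286e-01,  1.50985653e-03],
       [-2.77977454e-05, -1.63887049e-03, -9.99998657e-01]]), 'force': array([0.16494877, 0.14660973, 0.04991584]), 'torque': array([-0.01499568, -0.02567515,  0.01949383]), 'grasp_force': 0.0, 'gripper_width': 0.9985159933116512}
side 538.3574642402518 285.9488260715102 203.77284399960698 -0.06345179145470523 [[-0.981, -0.189, 0.053, 0.372], [-0.196, 0.932, -0.304, 0.54], [0.008, -0.308, -0.951, 1.909], [0.0, 0.0, 0.0, 1.0]]
station [(0.95, [0.703, 0.063, 0.375])]
guard_door [(0.7, [0.578, -0.105, 0.277]), (0.57, [0.656, -0.113, 0.06])]
door_grip [(0.69, [0.576, -0.106, 0.278])]
platen [(0.52, [0.657, -0.113, 0.066])]
housing [(0.96, [0.444, -0.393, 0.135]), (0.93, [0.219, -0.278, 0.079]), (0.55, [0.604, -0.445, 0.077])]
motor [(0.82, [0.444, 0.404, 0.136])]
top 477.0013378501697 278.25752517282035 209.705405575519 -0.10925221429922646 [[0.005, -0.998, 0.067, 0.33], [-1.0, -0.004, 0.011, -0.015], [-0.011, -0.067, -0.998, 1.617], [0.0, 0.0, 0.0, 1.0]]
station [(0.6, [0.702, 0.026, 0.378])]
guard_door [(0.85, [0.577, -0.11, 0.273])]
door_grip [(0.67, [0.441, -0.396, 0.141]), (0.58, [0.573, -0.106, 0.267])]
platen [(0.61, [0.663, -0.114, 0.064])]
housing [(0.89, [0.44, -0.4, 0.144]), (0.77, [0.617, -0.433, 0.084]), (0.71, [0.213, -0.287, 0.082])]
motor [(0.85, [0.443, 0.389, 0.136])]
```

View pics/side0.png

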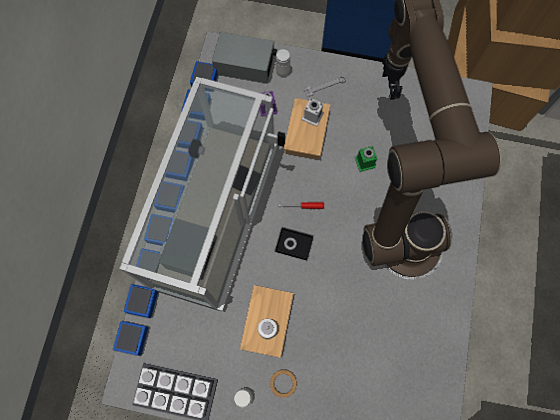

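View pics/top0.png

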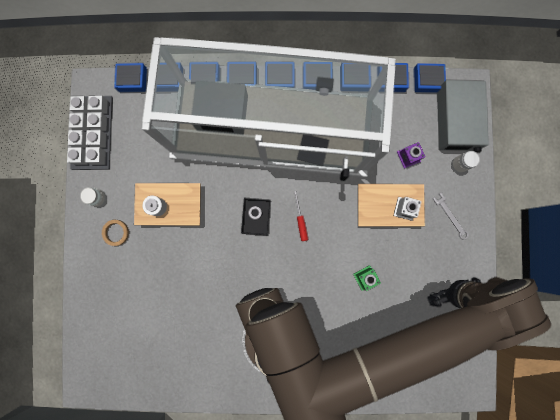

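The side view shows the grey housing on the right stand at (313,112), the motor on the left stand at (267,328), the dark platen at (245,178) and the black grip near (281,139). The top view shows the housing at (408,208), the grip at (345,170) and the station roof corners near (157,40), (396,60), (386,150) and (145,125).

```bash
cat > h.py <<'E'
import numpy as np, cv2
from cell import *
from scipy.spatial.transform import Rotation as R
from scipy.optimize import least_squares
def proj(d,P):
    P=np.atleast_2d(P);T=np.linalg.inv(d["extrinsics"]);rv=cv2.Rodrigues(T[:3,:3])[0]
    K=np.array([[d["fx"],0,d["cx"]],[0,d["fy"],d["cy"]],[0,0,1.]])
    return cv2.projectPoints(P.astype(float),rv,T[:3,3],K,np.array([d["k1"],0,0,0,0.]))[0][:,0]
def tf(p,P):  # p=(x,y,yaw), z in P
    P=np.atleast_2d(P);c,s=np.cos(p[2]),np.sin(p[2])
    return np.c_[p[0]+c*P[:,0]-s*P[:,1],p[1]+s*P[:,0]+c*P[:,1],P[:,2]]
def box(hx,hy,z0,z1): return np.array([[a*hx,b*hy,z] for z in(z0,z1) for a,b in((-1,-1),(-1,1),(1,1),(1,-1))])
def draw(im,d,P,k,col):
    q=np.round(proj(d,P)*k).astype(int)
    for i in range(len(q)): cv2.line(im,tuple(q[i]),tuple(q[(i+1)%len(q)]),col,1,cv2.LINE_AA)
E
cat > fit.py <<'E'
from h import *
D={c:snapshot(c) for c in("side","top")}
Z=.38
C=np.array([[.26,.33,Z],[.26,-.33,Z],[0,-.33,Z],[0,.33,Z]])
px={"top":[(155,38),(397,59),(387,152),(143,126)],"side":[(122,268),(197,79),(275,98),(202,292)]}
f=lambda p:np.concatenate([(proj(D[c],tf(p,C))-px[c]).ravel() for c in D])
r=least_squares(f,[.6,0.,0.],loss="soft_l1");p=r.x
print("station",p,np.round(f(p).reshape(-1,2),1).tolist())
np.save("st.npy",p)
# housing / platen yaw by silhouette fit
def silfit(name,pts,p0,z0):
    masks={}
    for c in D:
        rs=[x for x in regions_of(name,c)]
        q=proj(D[c],[p0[0],p0[1],z0])[0]
        rs=[x for x in rs if np.hypot(*(np.argwhere(x["pixels"]).mean(0)[::-1]-q))<20]
        if rs: masks[c]=rs[0]["pixels"]
    print(name,{c:int(m.sum()) for c,m in masks.items()})
    def cost(p):
        t=0
        for c,m in masks.items():
            s=np.zeros((420*4,560*4),np.uint8)
            for g in pts:
                h=cv2.convexHull(np.round(proj(D[c],tf(p,g))*4+1.5).astype(np.int32));cv2.fillConvexPoly(s,h,1)
            s=cv2.resize(s.astype(np.float32),(560,420),interpolation=cv2.INTER_AREA);t+=np.abs(s-m).sum()
        return t
    from scipy.optimize import minimize
    best=min((minimize(cost,[p0[0],p0[1],a],method="Nelder-Mead",options=dict(initial_simplex=np.array([[p0[0],p0[1],a]]+[[p0[0]+.006,p0[1],a],[p0[0],p0[1]+.006,a],[p0[0],p0[1],a+.2]]))) for a in np.arange(4)*np.pi/8),key=lambda r:r.fun)
    print(name,best.x,np.rad2deg(best.x[2]),best.fun);return best.x
th=np.linspace(0,2*np.pi,24)
boss=np.r_[[[.018*np.cos(t),.018*np.sin(t),z] for t in th for z in(.142,.154)]]
h=silfit("housing",[box(.032,.032,.06,.068),box(.027,.027,.068,.142),boss],(.442,-.397),.1)
np.save("ho.npy",h)
pl=silfit("platen",[box(.045,.045,.05,.062)],(.66,-.114),.06)
g=tf(p,[-.06,-.235,.325])[0];print("grip",g)
k=4
for c in D:
    im=cv2.resize(D[c]["frame"],None,fx=k,fy=k,interpolation=cv2.INTER_CUBIC)
    draw(im,D[c],tf(p,C),k,(0,0,255))
    for z in(.06,.068):draw(im,D[c],tf(h,box(.032,.032,z,z)[:4]),k,(0,255,255))
    draw(im,D[c],tf(h,box(.027,.027,.142,.142)[:4]),k,(0,255,0))
    draw(im,D[c],tf(pl,box(.045,.045,.062,.062)[:4]),k,(255,255,0))
    q=tf([0,0,0],tf(p,box(.012,.008,.0,.0)[:4]+[-.06,-.235,.35]));draw(im,D[c],q,k,(0,0,255))
    for y in(-.31,.01):draw(im,D[c],tf(p,np.array([[0,y,.055],[0,y,.36]])),k,(255,0,255))
    o=proj(D[c],[[.53,-.25,.1]])[0]*k;o=o.astype(int)
    cv2.imwrite(f"pics/fit_{c}.png",im[max(0,o[1]-300):o[1]+300,o[0]-400:o[0]+400])
E
python3 fit.py
```

```text
station [ 0.59823803  0.03679119 -0.10359414] [[-3.3, -0.1], [0.6, -2.8], [-1.2, -0.6], [1.3, 3.1], [0.2, -3.1], [-0.5, -0.2], [1.7, 1.0], [-1.4, 1.2]]
housing {'side': 368, 'top': 448}
housing [ 0.44338977 -0.41269356  1.3493534 ] 77.3122548268969 127.375
platen {'side': 263, 'top': 290}
platen [ 0.66157742 -0.12152238  0.83767011] 47.99496200009658 808.25
grip [ 0.5142586  -0.19074442  0.325     ]
```

View pics/fit_side.png

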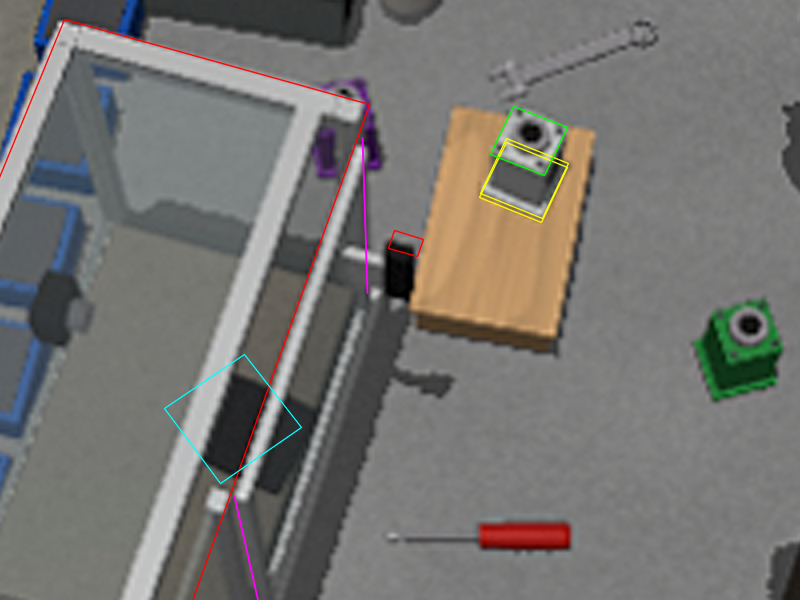

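View pics/fit_top.png

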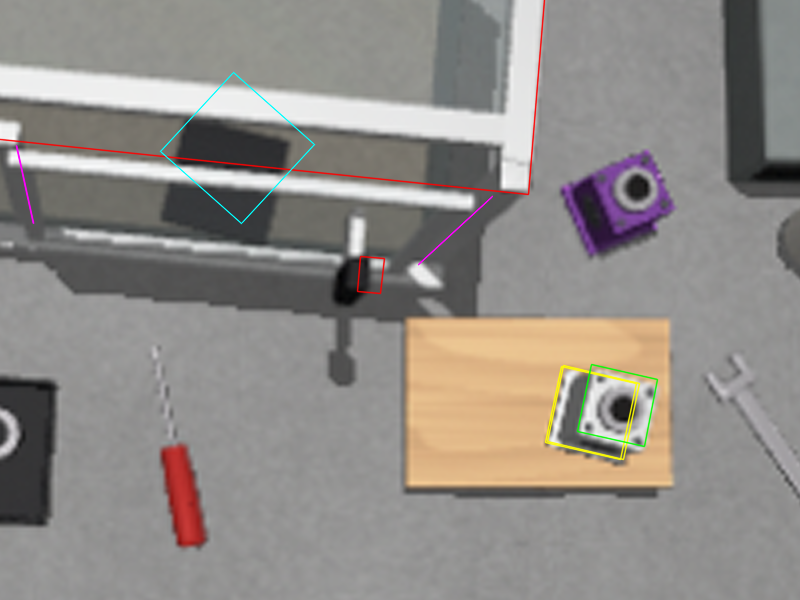

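The housing overlay fits well. The station overlay is off by 2–3 px because my corner picks were crude, and the platen's silhouette is partly hidden. I'll pick sharper points.

```bash
python3 - <<'E'
import cv2,numpy as np
rows=[]
t=cv2.imread("pics/top0.png");s=cv2.imread("pics/side0.png")
L=[(t,155,40),(t,390,60),(t,385,150),(t,147,122),(t,345,170),(t,308,150),(s,125,265),(s,198,82),(s,272,100),(s,208,295),(s,281,140),(s,245,182)]
T=[]
for im,x,y in L:
    x0,y0=x-25,y-25
    c=cv2.resize(im[y0:y0+50,x0:x0+50],(200,200),interpolation=cv2.INTER_CUBIC)
    for v in range(0,50):
        if (x0+v)%10==0: cv2.line(c,(v*4+2,0),(v*4+2,5),(0,0,255),1);cv2.putText(c,str(x0+v),(v*4-8,15),0,.3,(0,0,255),1)
        if (y0+v)%10==0: cv2.line(c,(0,v*4+2),(5,v*4+2),(0,0,255),1);cv2.putText(c,str(y0+v),(7,v*4+5),0,.3,(0,0,255),1)
    T.append(cv2.copyMakeBorder(c[:199,:199],0,1,0,1,0,value=(0,255,255)))
cv2.imwrite("pics/tiles.png",np.vstack([np.hstack(T[i:i+4]) for i in(0,4,8)]))
E
```

```text
(no output)
```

View pics/tiles.png

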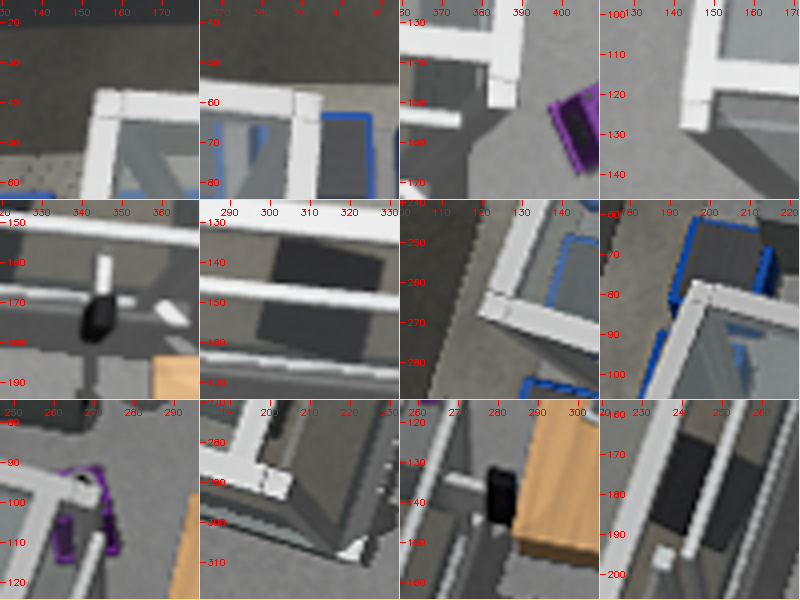

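Read from the tiles:
- **Station roof corners, top:** (154,37.5), (396,59), (389,152), (143,129).
- **Station roof corners, side:** (119,268), (197,77), (273,96), (204,295).
- **Platen corners, top:** (303,134), (329,139), (323,165), (297,159.5). It is turned about −11°, unlike the station.
- **Platen front corners, side:** (261,174) and (252,195).

I'll fit these and the dark silhouette of the grip.

```bash
cat > fit2.py <<'E'
from h import *
from scipy.optimize import minimize
D={c:snapshot(c) for c in("side","top")}
Z=.38
C=np.array([[.26,.33,Z],[.26,-.33,Z],[0,-.33,Z],[0,.33,Z]])
px={"top":[(154.2,37.5),(395.7,58.7),(389,151.7),(142.7,129.2)],"side":[(119.2,268),(197.2,77.2),(273.2,96.3),(204.3,295)]}
f=lambda p:np.concatenate([(proj(D[c],tf(p,C))-px[c]-.0).ravel() for c in D])
p=least_squares(f,[.6,0.,0.],loss="soft_l1").x
print("station",p,np.rad2deg(p[2]),np.round(f(p).reshape(-1,2),1).tolist())
B=box(.045,.045,.062,.062)[:4] # FR(-x,-y) FL(-x,+y) BL BR
pt=np.array([(323.2,165),(297.2,159.5),(302.7,134.1),(328.8,139.2)]);ps=np.array([(261.2,173.7),(251.7,195.2)])
f=lambda q:np.concatenate([(proj(D["top"],tf(q,B))-pt).ravel(),(proj(D["side"],tf(q,B))[:2]-ps).ravel()])
q=least_squares(f,[.66,-.12,-.15],loss="soft_l1",f_scale=.5).x
print("platen",q,np.rad2deg(q[2]),np.round(f(q).reshape(-1,2),1).tolist())
print("platen in station",(np.array([[np.cos(p[2]),np.sin(p[2])],[-np.sin(p[2]),np.cos(p[2])]])@(q[:2]-p[:2])))
M={}
for c,(x,y) in {"top":(345,171),"side":(281,140)}.items():
    m=(D[c]["frame"].max(2)<35).astype(np.uint8);w=np.zeros_like(m);w[y-14:y+14,x-10:x+10]=1
    n,l,st,ce=cv2.connectedComponentsWithStats(m*w);i=1+st[1:,4].argmax();M[c]=l==i;print(c,st[i],ce[i])
def cost(g):
    t=0
    for c in M:
        s=np.zeros((1680,2240),np.uint8)
        cv2.fillConvexPoly(s,cv2.convexHull(np.round(proj(D[c],tf([g[0],g[1],p[2]],box(.012,.008,.27,.35)))*4+1.5).astype(np.int32)),1)
        t+=np.abs(cv2.resize(s.astype(np.float32),(560,420),interpolation=cv2.INTER_AREA)-M[c]).sum()
    return t
g0=tf(p,[-.06,-.235,.325])[0];print("grip pred",g0)
r=minimize(cost,g0[:2],method="Nelder-Mead",options=dict(initial_simplex=g0[:2]+np.array([[0,0],[.01,0],[0,.01]])));print("grip sil",r.x,r.fun)
E
python3 fit2.py
```

```text
station [ 0.59691023  0.0355807  -0.0937668 ] -5.372441762903478 [[0.8, 0.7], [-0.4, -0.8], [0.2, 0.6], [0.6, 0.1], [0.3, -1.1], [0.4, -0.7], [0.3, 0.6], [-0.8, -0.3]]
platen [ 0.63548973 -0.11125864 -0.20772658] -11.90185637424761 [[0.3, 0.2], [-0.4, -0.1], [-0.3, -0.9], [0.2, -0.3], [0.9, 0.1], [0.3, -0.1]]
platen in station [ 0.05215852 -0.14258211]
top [340 170   8  11  46] [342.89130435 176.13043478]
side [278 132   7  15  90] [280.9        138.94444444]
grip pred [ 0.51517088 -0.19276921  0.325     ]
grip sil [ 0.51730711 -0.18231633] 96.8125
```

```bash
for t in 50 65; do sed "s/<35/<$t/" fit2.py > f3.py; python3 f3.py | tail -4; done; python3 - <<'E'
from h import *
s=sense();print(s["clock"])
h=np.load("ho.npy");print(h)
E
```

```text
top [340 169   9  12  84] [344.14285714 174.52380952]
side [277 132   8  15  96] [280.69791667 138.86458333]
grip pred [ 0.51517088 -0.19276921  0.325     ]
grip sil [ 0.51837034 -0.18162419] 60.0625
top [340 168   9  13  93] [344.1827957  174.55913978]
side [277 132   8  18 106] [280.5        139.33962264]
grip pred [ 0.51517088 -0.19276921  0.325     ]
grip sil [ 0.51815138 -0.18226963] 54.8125
1.3
[ 0.44338977 -0.41269356  1.3493534 ]
```

The platen is at (0.635, −0.111) with yaw −11.9°, and the grip at about (0.518, −0.182). Moves only shift the tool and turn it about its own z. I'll rise first, then check what happens to the tilt at the reach limit, in free space.

Emit:
{"name": "jog_arm", "arguments": {
  "series": [0, 0, -4, 0, 0, 0, -8, 0, 0, 0, -12, 0, 0, 0, -16, 0, 0, 0, -20, 0],
  "fingers": 8.54
}}

```text
clock: 1.72
eef_pos: [0.1958, -0.4864, 0.4334]
tool_rot: [[0.928, 0.373, 0.0], [0.373, -0.928, -0.001], [-0.0, 0.001, -1.0]]
force: [-0.0, -1.5, 0.4]
gripper_width: 1.0
grasp_force: 0.0
```

Emit:
{"name": "jog_arm", "arguments": {
  "series": [3.5, -1.4, -0.8, 5.5, 7, -2.8, -1.6, 11, 10.5, -4.2, -2.4, 16.5, 14, -5.6, -3.2, 22, 17.5, -7, -4, 27.3]
}}

```text
clock: 2.13
eef_pos: [0.3331, -0.3554, 0.4719]
tool_rot: [[0.995, -0.099, 0.0], [-0.099, -0.995, -0.0], [0.0, 0.0, -1.0]]
force: [0.9, -1.5, 0.0]
gripper_width: 1.001
grasp_force: 0.0
```

```bash
python3 - <<'E'
from h import *
s=sense();print(s["clock"],s["eef_pos"].round(4),s["tool_rot"].round(3).tolist(),s["qpos"].round(3))
E
```

```text
2.1333 [ 0.3331 -0.3554  0.4719] [[0.995, -0.099, 0.0], [-0.099, -0.995, -0.0], [0.0, 0.0, -1.0]] [-0.818  0.196  0.6    1.974  0.     2.423]
```

Emit:
{"name": "jog_arm", "arguments": {
  "series": [0, 0, -3, 0, 0, 0, -6, 0, 0, 0, -9, 0, 0, 0, -12, 0, 0, 0, -12, 0]
}}

```text
clock: 2.55
eef_pos: [0.3227, -0.3476, 0.508]
tool_rot: [[0.995, -0.095, 0.031], [-0.094, -0.995, -0.034], [0.034, 0.031, -0.999]]
force: [-0.6, 0.2, 0.1]
gripper_width: 0.996
grasp_force: 0.0
```

Emit:
{"name": "jog_arm", "arguments": {
  "series": [0, 0, 0, 0]
}}

```text
clock: 2.63
eef_pos: [0.3228, -0.3478, 0.5075]
tool_rot: [[0.995, -0.096, 0.031], [-0.095, -0.995, -0.033], [0.034, 0.03, -0.999]]
force: [-0.3, 0.3, -0.2]
gripper_width: 1.001
grasp_force: 0.0
```

```bash
python3 - <<'E'
from h import *
s=sense();print(s["clock"],s["eef_pos"].round(4),s["tool_rot"].round(3).tolist(),s["qpos"].round(3))
E
```

```text
2.6333 [ 0.3228 -0.3478  0.5075] [[0.995, -0.096, 0.031], [-0.095, -0.995, -0.033], [0.034, 0.03, -0.999]] [-0.823  0.18   0.675  2.021 -0.     2.414]
```

The tilt gained at the wrist joint's limit is kept in the commanded pose. So I can build up the lean by pushing upward with the arm azimuth near −9°, which points the lean at the station.

Emit:
{"name": "jog_arm", "arguments": {
  "series": [1.4, -3.6, 0, 0, 2.8, -7.2, 0, 0, 4.2, -10.8, 0, 0, 5.6, -14.4, 0, 0, 7, -18, 0, 0]
}}

```text
clock: 3.05
eef_pos: [0.4104, -0.1743, 0.5037]
tool_rot: [[0.995, -0.096, 0.029], [-0.095, -0.995, -0.033], [0.032, 0.03, -0.999]]
force: [1.2, -0.2, -0.3]
gripper_width: 1.002
grasp_force: 0.0
```

Emit:
{"name": "jog_arm", "arguments": {
  "series": [1.3, -3.6, 0, 2.3, 2.6, -7.2, 0, 4.6, 4, -10.9, 0, 6.8, 4, -10.9, 0, 6.8]
}}

```text
clock: 3.38
eef_pos: [0.4587, -0.0878, 0.5006]
tool_rot: [[0.983, -0.18, 0.031], [-0.18, -0.984, -0.016], [0.034, 0.01, -0.999]]
force: [0.5, -1.9, -1.1]
gripper_width: 1.0
grasp_force: 0.0
```

Emit:
{"name": "jog_arm", "arguments": {
  "series": [0, 0, -50, 0, 0, 0, -50, 0, 0, 0, -50, 0, 0, 0, -50, 0, 0, 0, -50, 0]
}}

```text
clock: 3.8
eef_pos: [0.4335, -0.0861, 0.5276]
tool_rot: [[0.979, -0.187, 0.079], [-0.185, -0.982, -0.027], [0.083, 0.012, -0.996]]
force: [0.2, 0.3, 0.1]
gripper_width: 0.998
grasp_force: 0.0
```

```bash
python3 - <<'E'
from h import *
s=sense();print(s["clock"],s["eef_pos"].round(4),s["tool_rot"].round(3).tolist(),s["qpos"].round(3))
E
```

```text
3.8 [ 0.4335 -0.0861  0.5276] [[0.979, -0.187, 0.079], [-0.185, -0.982, -0.027], [0.083, 0.012, -0.996]] [-0.188  0.107  0.64   2.02  -0.012  3.141]
```

Emit:
{"name": "jog_arm", "arguments": {
  "series": [0, 0, 0, -7, 0, 0, 0, -14, 0, 0, 0, -21, 0, 0, 0, -28, 0, 0, 0, -35]
}}

```text
clock: 4.22
eef_pos: [0.4341, -0.086, 0.5269]
tool_rot: [[0.907, 0.414, 0.078], [0.417, -0.908, -0.027], [0.06, 0.057, -0.997]]
force: [-0.3, 0.0, -0.0]
gripper_width: 1.001
grasp_force: 0.0
```

Emit:
{"name": "jog_arm", "arguments": {
  "series": [0, 0, 0, -7, 0, 0, 0, -14, 0, 0, 0, -21, 0, 0, 0, -28, 0, 0, 0, -35]
}}

```text
clock: 4.63
eef_pos: [0.4341, -0.086, 0.5269]
tool_rot: [[0.505, 0.86, 0.078], [0.863, -0.505, -0.027], [0.016, 0.081, -0.997]]
force: [0.4, -0.4, 0.7]
gripper_width: 1.001
grasp_force: 0.0
```

Emit:
{"name": "jog_arm", "arguments": {
  "series": [0, 0, -5, -7, 0, 0, -10, -14, 0, 0, -15, -21, 0, 0, -20, -28, 0, 0, -20, -35]
}}

```text
clock: 5.05
eef_pos: [0.4169, -0.0822, 0.5489]
tool_rot: [[-0.064, 0.99, 0.128], [0.997, 0.069, -0.036], [-0.044, 0.125, -0.991]]
force: [0.2, -0.6, -0.2]
gripper_width: 1.0
grasp_force: 0.0
```

```bash
python3 - <<'E'
from h import *
s=sense();print(s["clock"],s["eef_pos"].round(4),s["tool_rot"].round(3).tolist(),s["qpos"].round(3))
E
```

```text
5.05 [ 0.4169 -0.0822  0.5489] [[-0.064, 0.99, 0.128], [0.997, 0.069, -0.036], [-0.044, 0.125, -0.991]] [-0.187  0.062  0.644  2.02  -0.011  1.317]
```

Emit:
{"name": "jog_arm", "arguments": {
  "series": [0, 0, -10, -7, 0, 0, -20, -14, 0, 0, -30, -21, 0, 0, -40, -28, 0, 0, -50, -35]
}}

```text
clock: 5.47
eef_pos: [0.3942, -0.0776, 0.5695]
tool_rot: [[-0.603, 0.778, 0.176], [0.784, 0.619, -0.045], [-0.144, 0.111, -0.983]]
force: [-0.5, 0.1, -0.2]
gripper_width: 1.002
grasp_force: 0.0
```

Emit:
{"name": "jog_arm", "arguments": {
  "series": [0, 0, -10, -7, 0, 0, -20, -14, 0, 0, -30, -21, 0, 0, -40, -28, 0, 0, -50, -35]
}}

```text
clock: 5.88
eef_pos: [0.371, -0.073, 0.5889]
tool_rot: [[-0.926, 0.303, 0.224], [0.299, 0.953, -0.053], [-0.23, 0.018, -0.973]]
force: [0.5, 0.1, 0.5]
gripper_width: 0.998
grasp_force: 0.0
```

Emit:
{"name": "jog_arm", "arguments": {
  "series": [0, 0, -50, 0, 0, 0, -50, 0, 0, 0, -50, 0]
}}

```text
clock: 6.13
eef_pos: [0.3529, -0.0694, 0.6072]
tool_rot: [[-0.912, 0.309, 0.27], [0.304, 0.951, -0.062], [-0.276, 0.026, -0.961]]
force: [0.1, 1.0, 0.4]
gripper_width: 0.998
grasp_force: 0.0
```

Emit:
{"name": "jog_arm", "arguments": {
  "series": [0, 0, -50, 0, 0, 0, -50, 0, 0, 0, -50, 0]
}}

```text
clock: 6.38
eef_pos: [0.3345, -0.0658, 0.623]
tool_rot: [[-0.9, 0.305, 0.312], [0.298, 0.952, -0.069], [-0.318, 0.031, -0.948]]
force: [0.0, -0.4, 0.5]
gripper_width: 0.998
grasp_force: 0.0
```

```bash
python3 - <<'E'
from h import *
s=sense();print(s["clock"],s["eef_pos"].round(4),s["tool_rot"].round(3).tolist(),s["qpos"].round(3))
E
```

```text
6.3833 [ 0.3345 -0.0658  0.623 ] [[-0.9, 0.305, 0.312], [0.298, 0.952, -0.069], [-0.318, 0.031, -0.948]] [-0.185 -0.127  0.648  2.021 -0.011  0.128]
```

Emit:
{"name": "jog_arm", "arguments": {
  "series": [0, 0, -50, -2, 0, 0, -50, -4, 0, 0, -50, -5.5]
}}

```text
clock: 6.63
eef_pos: [0.3153, -0.0624, 0.6373]
tool_rot: [[-0.911, 0.215, 0.352], [0.201, 0.977, -0.077], [-0.36, 0.001, -0.933]]
force: [0.2, 0.8, -0.3]
gripper_width: 0.999
grasp_force: 0.0
```

Emit:
{"name": "jog_arm", "arguments": {
  "series": [0, 0, -50, 0, 0, 0, -50, 0, 0, 0, -50, 0]
}}

```text
clock: 6.88
eef_pos: [0.2946, -0.0589, 0.6518]
tool_rot: [[-0.894, 0.216, 0.393], [0.199, 0.976, -0.084], [-0.402, 0.003, -0.916]]
force: [0.2, -0.8, 0.1]
gripper_width: 0.997
grasp_force: 0.0
```

Emit:
{"name": "jog_arm", "arguments": {
  "series": [0, 0, -50, 0, 0, 0, -50, 0, 0, 0, -50, 0]
}}

```text
clock: 7.13
eef_pos: [0.2733, -0.0554, 0.6647]
tool_rot: [[-0.876, 0.215, 0.432], [0.195, 0.977, -0.092], [-0.441, 0.004, -0.897]]
force: [0.8, 1.0, -0.3]
gripper_width: 0.996
grasp_force: 0.0
```

Emit:
{"name": "jog_arm", "arguments": {
  "series": [0, 0, -50, 0, 0, 0, -50, 0, 0, 0, -50, 0]
}}

```text
clock: 7.38
eef_pos: [0.2513, -0.0517, 0.6768]
tool_rot: [[-0.856, 0.214, 0.47], [0.19, 0.977, -0.099], [-0.481, 0.005, -0.877]]
force: [-0.4, -0.5, -0.1]
gripper_width: 1.0
grasp_force: 0.0
```

```bash
cat >> h.py <<'E'
def st():
    s=sense();Rm=s["tool_rot"];print("t",round(s["clock"],2),"p",s["eef_pos"].round(4),"q",s["qpos"].round(2),"w",round(s["gripper_width"],3),"gf",round(float(s["grasp_force"]),1))
    z=Rm[:,2];y=Rm[:,1];print("lean",np.rad2deg(np.arccos(-z[2])).round(1),"leanaz",np.rad2deg(np.arctan2(z[1],z[0])).round(1),"y az",np.rad2deg(np.arctan2(y[1],y[0])).round(1),"y.z",y[2].round(3));return s
def to(grasp,s=None,off=.019):  # shift (cm) in tool axes for the grasp point to reach world point
    s=s or st();d=np.array(grasp)+off*s["tool_rot"][:,2]-s["eef_pos"];return (s["tool_rot"].T@d*100).round(2)
E
python3 - <<'E'
from h import *
s=st()
for z in(.45,.325): print(z,to([.518,-.182,z],s))
E
```

```text
t 7.38 p [ 0.2513 -0.0517  0.6768] q [-0.2  -0.29  0.66  2.02 -0.01  0.02] w 1.0 gf 0.0
lean 28.7 leanaz -11.9 y az 77.6 y.z 0.005
0.45 [-14.41  -7.12  35.62]
0.325 [-8.41 -7.18 46.58]
```

Lean is 28.7° toward azimuth −12°, with tool y at 77.6°, which lines up with both the housing and the platen. Now the door grip.

Emit:
{"name": "jog_arm", "arguments": {
  "series": [-1.4, -0.7, 3.6, -1.4, -2.9, -1.4, 7.1, -2.8, -4.3, -2.1, 10.7, -4.2, -5.8, -2.8, 14.2, -5.6, -7.2, -3.6, 17.8, -7]
}}

```text
clock: 7.8
eef_pos: [0.3908, -0.119, 0.5519]
tool_rot: [[-0.878, 0.107, 0.467], [0.069, 0.993, -0.098], [-0.474, -0.054, -0.879]]
force: [1.1, -0.9, 0.9]
gripper_width: 0.999
grasp_force: 0.0
```

```bash
python3 - <<'E'
from h import *
s=st()
for z in(.45,.325): print(z,to([.518,-.182,z],s))
E
```

```text
t 7.8 p [ 0.3908 -0.119   0.5519] q [-0.34 -0.3   0.21  1.59  0.06 -0.23] w 0.999 gf 0.0
lean 28.5 leanaz -11.9 y az 83.8 y.z -0.054
0.45 [-6.76 -4.34 17.41]
0.325 [-0.83 -3.66 28.4 ]
```

Emit:
{"name": "jog_arm", "arguments": {
  "series": [-1.4, -0.9, 3.5, 0, -2.7, -1.7, 7, 0, -4.1, -2.6, 10.5, 0, -5.4, -3.5, 14, 0, -6.8, -4.3, 17.4, 0]
}}

```text
clock: 8.22
eef_pos: [0.5271, -0.1836, 0.4328]
tool_rot: [[-0.878, 0.108, 0.466], [0.071, 0.993, -0.098], [-0.473, -0.053, -0.879]]
force: [0.2, -0.8, 0.4]
gripper_width: 0.998
grasp_force: 0.0
```

Emit:
{"name": "jog_arm", "arguments": {
  "series": [1, 0.1, 1.8, 0, 2, 0.2, 3.7, 0, 3, 0.3, 5.5, 0, 4, 0.4, 7.3, 0, 4, 0.4, 7.3, 0]
}}

```text
clock: 8.63
eef_pos: [0.5238, -0.1827, 0.3454]
tool_rot: [[-0.881, 0.108, 0.46], [0.072, 0.993, -0.096], [-0.467, -0.051, -0.883]]
force: [-0.9, 0.7, -0.5]
gripper_width: 1.001
grasp_force: 0.0
```

```bash
python3 - <<'E'
from h import *
s=st();print(to([.518,-.182,.325],s))
T=[]
for c,o in(("top",(345,165)),("side",(281,135))):
    d=snapshot(c);x,y=o;im=cv2.resize(d["frame"][y-38:y+37,x-50:x+50],(400,300),interpolation=cv2.INTER_CUBIC);T.append(im)
cv2.imwrite("pics/grip.png",np.hstack(T))
E
```

```text
t 8.63 p [ 0.5238 -0.1827  0.3454] q [-0.38 -0.2  -0.21  1.07  0.08 -0.26] w 1.001 gf 0.0
lean 28.0 leanaz -11.8 y az 83.8 y.z -0.051
[1.47 0.11 3.43]
```

View pics/grip.png

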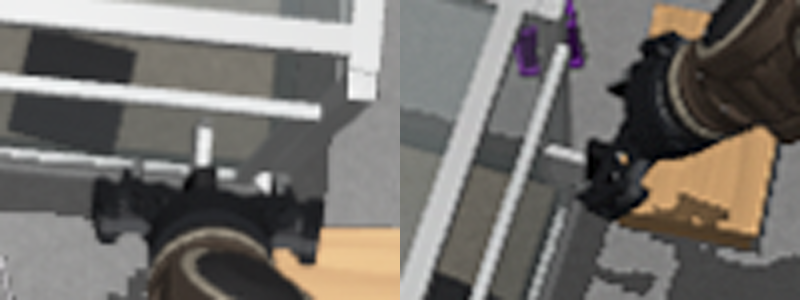

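The web (crop x≈205) sits midway between the fingers (105 and 310). I'll descend and pinch.

Emit:
{"name": "jog_arm", "arguments": {
  "series": [0.5, 0, 1.1, 0, 1, 0.1, 2.3, 0, 1.5, 0.1, 3.4, 0, 1.5, 0.1, 3.4, 0]
}}

```text
clock: 9.07
eef_pos: [0.5285, -0.1846, 0.314]
tool_rot: [[-0.878, 0.108, 0.466], [0.07, 0.993, -0.098], [-0.473, -0.053, -0.879]]
force: [-0.5, 0.2, -0.5]
gripper_width: 1.003
grasp_force: 0.0
```

Emit:
{"name": "jog_arm", "arguments": {
  "series": [0, 0, 0, 0, 0, 0, 0, 0, 0, 0, 0, 0, 0, 0, 0, 0, 0, 0, 0, 0],
  "fingers": 0.8,
  "grip_force": 25
}}

```text
clock: 9.48
eef_pos: [0.5289, -0.1847, 0.3156]
tool_rot: [[-0.877, 0.108, 0.468], [0.07, 0.993, -0.099], [-0.475, -0.054, -0.878]]
force: [-0.6, 0.9, -0.3]
gripper_width: 0.297
grasp_force: 0.0
```

```bash
python3 - <<'E'
from h import *
s=st();Y=np.array([.0934,.9956,0])
print(s["force"],s["tool_rot"].T@Y*28.5)
E
```

```text
t 9.48 p [ 0.5289 -0.1847  0.3156] q [-0.38 -0.2  -0.28  0.99  0.08 -0.26] w 0.297 gf 0.0
lean 28.6 leanaz -11.9 y az 83.8 y.z -0.054
[-0.57098705  0.92245143 -0.32323551] [-0.3546564  28.45451159 -1.55519313]
```

Emit:
{"name": "jog_arm", "arguments": {
  "series": [0, 0, 0, 0, 0, 0, 0, 0, 0, 0, 0, 0]
}}

```text
clock: 9.73
eef_pos: [0.5288, -0.1847, 0.3154]
tool_rot: [[-0.877, 0.108, 0.468], [0.07, 0.993, -0.098], [-0.475, -0.054, -0.878]]
force: [-2.2, -1.0, 4.2]
gripper_width: 0.196
grasp_force: 24.5
```

Emit:
{"name": "jog_arm", "arguments": {
  "series": [0, 0.6, 0, 0, 0, 1.6, -0.1, 0, 0, 3, -0.2, 0, 0, 4.6, -0.3, 0, -0.1, 6.2, -0.3, 0]
}}

```text
clock: 10.15
eef_pos: [0.5346, -0.123, 0.3153]
tool_rot: [[-0.877, 0.11, 0.468], [0.071, 0.992, -0.1], [-0.475, -0.055, -0.878]]
force: [-11.7, -3.2, 10.7]
gripper_width: 0.198
grasp_force: 27.6
```

```bash
python3 - <<'E'
from h import *
s=st();print(s["force"])
d=snapshot("top")
print(recognise("door_grip","top")[:2])
E
```

```text
t 10.15 p [ 0.5346 -0.123   0.3153] q [-0.23 -0.23 -0.31  0.99  0.01 -0.13] w 0.198 gf 27.6
lean 28.6 leanaz -12.1 y az 83.7 y.z -0.055
[-11.66318216  -3.21560865  10.67378578]
[{'centre': [0.5793, -0.0363, 0.2667], 'p': 0.74}]
```

Emit:
{"name": "jog_arm", "arguments": {
  "series": [0, 2.6, -0.1, 0, 0, 5.4, -0.3, 0, 0, 8.2, -0.5, 0, 0, 11, -0.6, 0, 0, 13.8, -0.8, 0]
}}

```text
clock: 10.67
eef_pos: [0.5472, 0.0155, 0.3154]
tool_rot: [[-0.876, 0.11, 0.47], [0.071, 0.992, -0.1], [-0.478, -0.054, -0.877]]
force: [12.8, -7.8, -3.3]
gripper_width: 0.194
grasp_force: 28.5
```

Emit:
{"name": "jog_arm", "arguments": {
  "series": [0, 2.6, -0.1, 0, 0, 4.6, -0.2, 0, 0, 6.4, -0.3, 0, 0, 7.6, -0.4, 0, 0, 8.2, -0.4, 0]
}}

```text
clock: 11.08
eef_pos: [0.555, 0.0985, 0.3154]
tool_rot: [[-0.875, 0.108, 0.472], [0.069, 0.993, -0.097], [-0.479, -0.052, -0.876]]
force: [4.3, -3.9, 5.4]
gripper_width: 0.199
grasp_force: 26.8
```

```bash
python3 - <<'E'
from h import *
s=st();print(s["force"])
E
```

```text
t 11.08 p [0.555  0.0985 0.3154] q [ 0.3  -0.16 -0.25  1.03 -0.23  0.34] w 0.199 gf 26.8
lean 28.8 leanaz -11.7 y az 83.8 y.z -0.052
[ 4.25825039 -3.94909608  5.38259161]
```

The door is open by about 0.285 m. I'll release, rise and turn back 7°.

Emit:
{"name": "jog_arm", "arguments": {
  "series": [0, 0, 0, 0, 0, 0, 0, 0, 0, 0, 0, 0, 0, 0, 0, 0, 0, 0, 0, 0],
  "fingers": 8.54
}}

```text
clock: 11.5
eef_pos: [0.5527, 0.0962, 0.3127]
tool_rot: [[-0.878, 0.109, 0.466], [0.07, 0.993, -0.099], [-0.474, -0.054, -0.879]]
force: [0.3, -0.0, -0.5]
gripper_width: 0.893
grasp_force: 0.0
```

Emit:
{"name": "jog_arm", "arguments": {
  "series": [-1.2, -0.1, -2.3, 0, -2.4, -0.2, -4.6, 0, -3.8, -0.4, -6.9, 0, -5, -0.5, -9.2, 0, -6.2, -0.7, -11.4, 0]
}}

```text
clock: 11.92
eef_pos: [0.5531, 0.0962, 0.4445]
tool_rot: [[-0.877, 0.109, 0.467], [0.071, 0.993, -0.098], [-0.474, -0.053, -0.879]]
force: [0.4, 0.3, 0.9]
gripper_width: 1.002
grasp_force: 0.0
```

```bash
python3 - <<'E'
from h import *
s=st();h=np.load("ho.npy")
print(to([.44,-.10,.42],s),to([h[0],h[1],.28],s))
E
```

```text
t 11.92 p [0.5531 0.0962 0.4445] q [ 0.29 -0.11  0.09  1.32 -0.23  0.34] w 1.002 gf 0.0
lean 28.5 leanaz -11.9 y az 83.7 y.z -0.053
[  9.7  -20.57   0.7 ] [ 13.84 -50.83  16.24]
```

Emit:
{"name": "jog_arm", "arguments": {
  "series": [1, -3.7, 1.2, 0, 2, -7.4, 2.4, 0, 3, -11.1, 3.6, 0, 4, -14.8, 4.8, 0, 5, -18.5, 5.9, 0]
}}

```text
clock: 12.33
eef_pos: [0.5161, -0.0909, 0.3769]
tool_rot: [[-0.877, 0.108, 0.468], [0.07, 0.993, -0.098], [-0.475, -0.054, -0.878]]
force: [-0.2, -0.5, -0.2]
gripper_width: 1.002
grasp_force: 0.0
```

Emit:
{"name": "jog_arm", "arguments": {
  "series": [1, -3.7, 1.2, 0, 2, -7.4, 2.4, 0, 3, -11.1, 3.6, 0, 4, -14.8, 4.8, 0, 5, -18.5, 5.9, 0]
}}

```text
clock: 12.75
eef_pos: [0.4794, -0.2773, 0.3113]
tool_rot: [[-0.877, 0.109, 0.467], [0.071, 0.993, -0.099], [-0.475, -0.054, -0.878]]
force: [2.3, 0.2, 0.3]
gripper_width: 1.003
grasp_force: 0.0
```

Emit:
{"name": "jog_arm", "arguments": {
  "series": [1.3, -4, 1.4, 3, 2.6, -8, 2.9, 6.2, 3.8, -12, 4.3, 6.2, 3.8, -13.8, 4.4, 6.2, 3.8, -13.8, 4.4, 6.2]
}}

```text
clock: 13.17
eef_pos: [0.4509, -0.4182, 0.2595]
tool_rot: [[-0.861, 0.208, 0.464], [0.183, 0.978, -0.099], [-0.474, -0.001, -0.88]]
force: [-0.2, 0.3, -0.1]
gripper_width: 0.994
grasp_force: 0.0
```

```bash
python3 - <<'E'
from h import *
s=st();h=np.load("ho.npy")
print(to([h[0],h[1],.21],s),to([h[0],h[1],.112],s))
for c in("top","side"):
    d=snapshot(c);print([(round(r["p"],2),np.round(r["centre"],3).tolist()) for r in recognise("housing",c)])
E
```

```text
t 13.17 p [ 0.4509 -0.4182  0.2595] q [-0.89 -0.03 -0.24  0.96  0.3  -0.62] w 0.994 gf 0.0
lean 28.3 leanaz -12.1 y az 78.0 y.z -0.001
[3.1  0.38 5.85] [ 7.74  0.39 14.48]
[(0.75, [0.215, -0.286, 0.08]), (0.73, [0.616, -0.432, 0.082]), (0.48, [0.441, -0.391, 0.095])]
[(0.85, [0.447, -0.393, 0.131]), (0.66, [0.214, -0.28, 0.08])]
```

Emit:
{"name": "jog_arm", "arguments": {
  "series": [1.5, 0.1, 2.9, 0, 3.1, 0.2, 5.8, 0, 4.6, 0.3, 8.7, 0, 6.2, 0.4, 11.6, 0, 6.8, 0.4, 12.7, 0]
}}

```text
clock: 13.78
eef_pos: [0.4534, -0.4068, 0.114]
tool_rot: [[-0.863, 0.2, 0.464], [0.177, 0.98, -0.094], [-0.473, 0.001, -0.881]]
force: [-0.1, 0.9, -0.5]
gripper_width: 1.001
grasp_force: 0.0
```

```bash
python3 - <<'E'
from h import *
s=st();h=np.load("ho.npy")
print(s["force"],to([h[0],h[1],.112],s))
T=[]
for c,o in(("top",(405,205)),("side",(313,115))):
    d=snapshot(c);x,y=o;im=cv2.resize(d["frame"][y-38:y+37,x-50:x+50],(400,300),interpolation=cv2.INTER_CUBIC);T.append(im)
cv2.imwrite("pics/hg.png",np.hstack(T))
E
```

```text
t 13.78 p [ 0.4534 -0.4068  0.114 ] q [-0.88  0.02 -0.52  0.63  0.3  -0.61] w 1.001 gf 0.0
lean 28.3 leanaz -11.4 y az 78.4 y.z 0.001
[-0.13887179  0.90491701 -0.51623025] [ 0.85 -0.78  1.67]
```

View pics/hg.png

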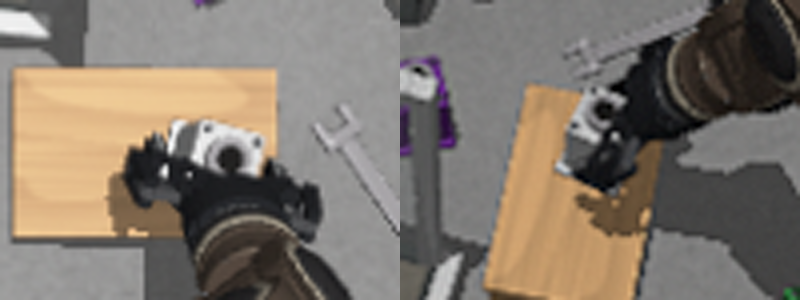

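Fingers straddle the housing (crop 148 and 300, boss at 230). I'll make the last correction, then close.

Emit:
{"name": "jog_arm", "arguments": {
  "series": [0.4, -0.4, 0.8, 0, 0.85, -0.6, 1.67, 0, 0.85, -0.6, 1.67, 0]
}}

```text
clock: 14.13
eef_pos: [0.454, -0.4167, 0.0994]
tool_rot: [[-0.861, 0.202, 0.467], [0.177, 0.979, -0.099], [-0.477, -0.002, -0.879]]
force: [-0.4, 0.7, -0.5]
gripper_width: 1.002
grasp_force: 0.0
```

Emit:
{"name": "jog_arm", "arguments": {
  "series": [0, 0, 0, 0, 0, 0, 0, 0, 0, 0, 0, 0, 0, 0, 0, 0, 0, 0, 0, 0],
  "fingers": 4,
  "grip_force": 50
}}

```text
clock: 14.55
eef_pos: [0.4545, -0.417, 0.1011]
tool_rot: [[-0.86, 0.202, 0.469], [0.176, 0.979, -0.099], [-0.479, -0.003, -0.878]]
force: [0.3, 0.8, 4.3]
gripper_width: 0.628
grasp_force: 50.4
```

```bash
python3 - <<'E'
from h import *
s=st();h=np.load("ho.npy")
print(s["force"],to([h[0],h[1],.112],s))
E
```

```text
t 14.55 p [ 0.4545 -0.417   0.1011] q [-0.89  0.04 -0.54  0.6   0.31 -0.62] w 0.628 gf 50.4
lean 28.6 leanaz -12.0 y az 78.3 y.z -0.003
[0.34160857 0.76530309 4.34456892] [0.51 0.19 0.37]
```

Gripped: 53.6 mm at 50 N. Lifting.

Emit:
{"name": "jog_arm", "arguments": {
  "series": [-0.9, 0, -1.6, 0, -2.4, 0, -4.4, 0, -4, 0, -7.3, 0, -5.6, 0, -10.2, 0, -7.2, 0, -13.2, 0]
}}

```text
clock: 14.97
eef_pos: [0.453, -0.4153, 0.2493]
tool_rot: [[-0.862, 0.203, 0.464], [0.178, 0.979, -0.096], [-0.474, -0.0, -0.881]]
force: [0.9, -0.9, -5.5]
gripper_width: 0.626
grasp_force: 52.2
```

```bash
python3 - <<'E'
from h import *
s=st();P=np.array([.647,-.1137,.1031]);f=np.array([.978,-.206,0])
print(s["force"],to(P-.15*f+[0,0,.03],s,0),to(P-.15*f+[0,0,.1],s,0))
for c in("top","side"):
    d=snapshot(c);print([(round(r["p"],2),np.round(r["centre"],3).tolist()) for r in recognise("housing",c)])
E
```

```text
t 14.97 p [ 0.453  -0.4153  0.2493] q [-0.89 -0.03 -0.26  0.94  0.3  -0.62] w 0.626 gf 52.2
lean 28.3 leanaz -11.7 y az 78.3 y.z -0.0
[ 0.93743929 -0.85376585 -5.4961099 ] [ 7.36 33.52  9.23] [ 4.04 33.52  3.07]
[(0.83, [0.456, -0.406, 0.29]), (0.68, [0.213, -0.288, 0.083]), (0.63, [0.62, -0.435, 0.082])]
[(0.82, [0.458, -0.392, 0.295]), (0.8, [0.216, -0.284, 0.08])]
```

Emit:
{"name": "jog_arm", "arguments": {
  "series": [0.4, 3, 0.3, 0, 0.9, 6.7, 0.6, 0, 1.3, 10.4, 1, 0, 1.7, 14.2, 1.3, 0, 2.2, 18, 1.7, 0]
}}

```text
clock: 15.58
eef_pos: [0.4777, -0.2356, 0.2198]
tool_rot: [[-0.863, 0.204, 0.462], [0.179, 0.979, -0.096], [-0.472, -0.0, -0.882]]
force: [1.3, 0.1, -4.9]
gripper_width: 0.623
grasp_force: 53.0
```

Emit:
{"name": "jog_arm", "arguments": {
  "series": [0.5, 3.7, 0.3, 0, 1, 7.4, 0.6, 0, 1.4, 11, 0.9, 0, 1.8, 14, 1.3, 0, 1.9, 15.5, 1.4, 0]
}}

```text
clock: 16.0
eef_pos: [0.4984, -0.0803, 0.1972]
tool_rot: [[-0.865, 0.199, 0.461], [0.175, 0.98, -0.095], [-0.47, -0.001, -0.882]]
force: [0.0, -0.7, -4.5]
gripper_width: 0.627
grasp_force: 53.5
```

```bash
python3 - <<'E'
from h import *
s=st();P=np.array([.647,-.1137,.1031]);f=np.array([.978,-.206,0])
print(s["force"]);
for w in(P-.15*f+[0,0,.03],P+[0,0,.03],P):print(to(w,s,0))
E
```

```text
t 16.0 p [ 0.4984 -0.0803  0.1972] q [-0.14 -0.3  -0.61  0.77 -0.03  0.05] w 0.627 gf 53.5
lean 28.1 leanaz -11.6 y az 78.5 y.z -0.001
[ 0.03915556 -0.66890662 -4.54217008]
[ 2.81 -0.2   5.77]
[-10.42  -0.31  12.82]
[-9.01 -0.3  15.47]
```

Emit:
{"name": "jog_arm", "arguments": {
  "series": [1, -0.1, 2, 0, 2, -0.2, 4, 0, 2.8, -0.2, 5.7, 0, 2.8, -0.2, 5.7, 0]
}}

```text
clock: 16.33
eef_pos: [0.4978, -0.0854, 0.13]
tool_rot: [[-0.868, 0.202, 0.455], [0.177, 0.979, -0.096], [-0.465, -0.003, -0.885]]
force: [-1.5, -0.1, -6.0]
gripper_width: 0.627
grasp_force: 53.1
```

Emit:
{"name": "jog_arm", "arguments": {
  "series": [-1.3, 0, 0.7, 0, -2.6, 0, 1.4, 0, -4, 0, 2.1, 0, -5.2, 0, 2.8, 0, -6.6, 0, 3.5, 0]
}}

```text
clock: 16.75
eef_pos: [0.5757, -0.1018, 0.1382]
tool_rot: [[-0.862, 0.203, 0.464], [0.177, 0.979, -0.098], [-0.474, -0.002, -0.88]]
force: [0.4, -0.5, -4.6]
gripper_width: 0.627
grasp_force: 53.5
```

```bash
python3 - <<'E'
from h import *
s=st();P=np.array([.647,-.1137,.1031])
print(s["force"]);
for w in(P+[0,0,.03],P):print(to(w,s,0))
T=[]
for c,o in(("top",(310,150)),("side",(255,165))):
    d=snapshot(c);x,y=o;im=cv2.resize(d["frame"][y-50:y+50,x-50:x+50],(400,400),interpolation=cv2.INTER_CUBIC);T.append(im)
cv2.imwrite("pics/in.png",np.hstack(T))
E
```

```text
t 16.75 p [ 0.5757 -0.1018  0.1382] q [-0.16 -0.12 -0.61  0.59 -0.02  0.03] w 0.627 gf 53.5
lean 28.3 leanaz -11.9 y az 78.3 y.z -0.002
[ 0.42419314 -0.45659404 -4.64022093]
[-6.13  0.28  3.87]
[-4.7   0.28  6.51]
```

View pics/in.png

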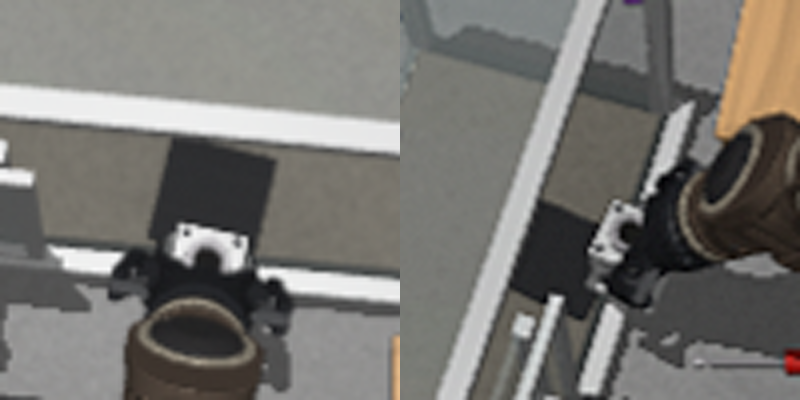

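Housing is inside the opening and squared with the platen. The wrist is clear of the roof beam. Continue forward.

Emit:
{"name": "jog_arm", "arguments": {
  "series": [-1.5, 0.1, 1, 0, -3, 0.1, 1.9, 0, -4.5, 0.2, 2.9, 0, -6.1, 0.3, 3.9, 0, -6.1, 0.3, 3.9, 0]
}}

```text
clock: 17.27
eef_pos: [0.6494, -0.1137, 0.1338]
tool_rot: [[-0.861, 0.202, 0.466], [0.177, 0.979, -0.098], [-0.477, -0.002, -0.879]]
force: [1.5, 0.9, -4.7]
gripper_width: 0.627
grasp_force: 53.4
```

```bash
cat > hf.py <<'E'
from h import *
import sys
from scipy.optimize import minimize
zb=float(sys.argv[1])
D={c:snapshot(c) for c in("top","side")}
s=st();P=np.array([.647,-.1137,.1031]);print(s["force"],to(P,s,0))
for c in D: print(c,[(round(r["p"],2),np.round(r["centre"],3).tolist()) for r in recognise("housing",c)])
E
python3 hf.py .09; python3 - <<'E'
import sys;sys.path.insert(0,'.')
from h import *
T=[]
pl=[.6355,-.1113,-.2077]
for c,o in(("top",(310,150)),("side",(255,165))):
    d=snapshot(c);x,y=o;k=8
    im=cv2.resize(d["frame"],None,fx=k,fy=k,interpolation=cv2.INTER_CUBIC)
    draw(im,d,tf(pl,box(.045,.045,.062,.062)[:4]),k,(255,255,0))
    b=sense()["eef_pos"][2]-.1031+.062
    draw(im,d,tf(pl,box(.027,.027,b+.082,b+.082)[:4]),k,(0,255,0))
    T.append(im[k*(y-25):k*(y+25),k*(x-25):k*(x+25)])
cv2.imwrite("pics/in2.png",np.hstack(T))
E
```

```text
t 17.37 p [ 0.6467 -0.1133  0.1331] q [-0.16  0.03 -0.48  0.57 -0.02  0.03] w 0.626 gf 53.4
lean 28.3 leanaz -11.9 y az 78.3 y.z -0.002
[-0.58267366 -0.02205139 -5.54852437] [ 1.39 -0.02  2.66]
top [(0.88, [0.617, -0.434, 0.083]), (0.7, [0.213, -0.287, 0.084])]
side [(0.48, [0.644, -0.097, 0.179])]
```

View pics/in2.png

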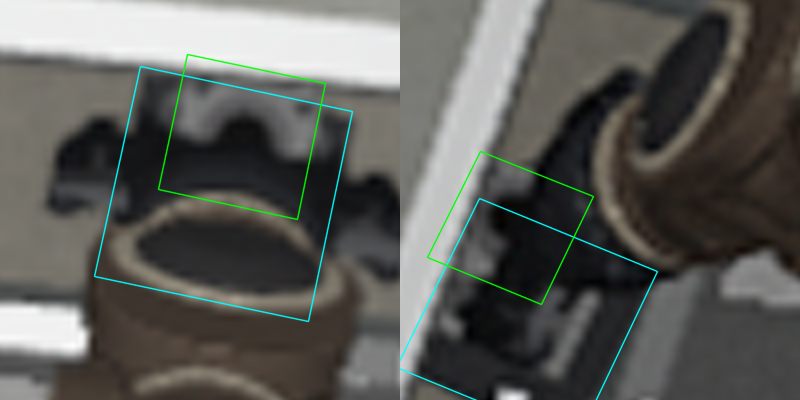

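```bash
python3 - <<'E'
from h import *
im=cv2.imread("pics/in.png")
t,s=im[:,:400],im[:,400:]
D={c:snapshot(c) for c in("top","side")}
pl=np.array([.6355,-.1113,-.2077]);d=np.array([.5757,-.1018,.1382])-[.647,-.1137,.1031]
h=[pl[0]+d[0],pl[1]+d[1],-.205];b=.062+d[2]
th=np.linspace(0,2*np.pi,12,endpoint=False)
for c,o in(("top",(260,100)),("side",(205,115))):
    Q=(proj(D[c],tf(h,np.r_[box(.027,.027,b+.082,b+.082)[:4],[[0,0,b+.094]]]))-o+.5)*4
    print(c,Q.round(0).tolist())
# profile along the housing's centre line (front->back) in the image
for c,o,img in(("top",(260,100),t),("side",(205,115),s)):
    g=img.mean(2)
    for nm,z,pts in(("x-line y=-20",b+.082,[[a,-.021] for a in np.arange(0,.05,.003)]),("y-line x=+22",b+.082,[[.022,a] for a in np.arange(-.042,.043,.003)])):
        q=(proj(D[c],tf(h,np.array([[p[0],p[1],z] for p in pts])))-o+.5)*4
        print(c,nm,[(int(1e3*(p[0] if nm[0]=='x' else p[1])),int(g[int(v),int(u)])) for p,(u,v) in zip(pts,q) if 0<=v<400 and 0<=u<400])
E
```

```text
top [[235.0, 303.0], [166.0, 288.0], [180.0, 219.0], [250.0, 234.0], [209.0, 258.0]]
side [[276.0, 226.0], [251.0, 280.0], [193.0, 257.0], [219.0, 203.0], [234.0, 237.0]]
top x-line y=-20 [(0, 231), (3, 240), (6, 239), (9, 238), (12, 235), (15, 155), (18, 125), (21, 164), (24, 142), (27, 38), (30, 47), (33, 47), (36, 47), (39, 47), (42, 47), (45, 46), (48, 47)]
top y-line x=+22 [(-42, 112), (-39, 115), (-36, 96), (-32, 67), (-29, 36), (-26, 105), (-23, 222), (-20, 172), (-17, 145), (-14, 212), (-11, 227), (-8, 234), (-5, 226), (-2, 210), (0, 218), (3, 236), (6, 242), (9, 228), (12, 209), (15, 224), (18, 199), (21, 183), (24, 222), (27, 161), (30, 64), (33, 43), (36, 47), (39, 47), (42, 47)]
side x-line y=-20 [(0, 47), (3, 125), (6, 160), (9, 169), (12, 149), (15, 154), (18, 166), (21, 133), (24, 74), (27, 88), (30, 154), (33, 123), (36, 93), (39, 93), (42, 95), (45, 95), (48, 95)]
side y-line x=+22 [(-42, 94), (-39, 94), (-36, 90), (-32, 80), (-29, 96), (-26, 153), (-23, 124), (-20, 117), (-17, 160), (-14, 162), (-11, 150), (-8, 143), (-5, 141), (-2, 147), (0, 143), (3, 150), (6, 182), (9, 196), (12, 185), (15, 146), (18, 116), (21, 186), (24, 159), (27, 101), (30, 82), (33, 90), (36, 84), (39, 68), (42, 75)]
```

Prediction and image agree within about 2 mm. Lower, gently at the end.

Emit:
{"name": "jog_arm", "arguments": {
  "series": [0.3, 0, 0.6, 0, 0.6, 0, 1.1, 0, 0.9, 0, 1.7, 0, 1.1, 0, 2.1, 0, 1.1, 0, 2.1, 0]
}}

```text
clock: 18.08
eef_pos: [0.6469, -0.1133, 0.1086]
tool_rot: [[-0.862, 0.202, 0.464], [0.177, 0.979, -0.098], [-0.474, -0.002, -0.88]]
force: [0.0, 0.4, -5.5]
gripper_width: 0.629
grasp_force: 53.4
```

Emit:
{"name": "jog_arm", "arguments": {
  "series": [0.05, 0, 0.1, 0, 0.1, 0, 0.2, 0, 0.15, 0, 0.3, 0, 0.2, 0, 0.35, 0, 0.2, 0, 0.35, 0]
}}

```text
clock: 18.5
eef_pos: [0.648, -0.1135, 0.107]
tool_rot: [[-0.861, 0.202, 0.467], [0.177, 0.979, -0.098], [-0.477, -0.002, -0.879]]
force: [-0.3, 0.2, -5.1]
gripper_width: 0.63
grasp_force: 53.4
```

Emit:
{"name": "jog_arm", "arguments": {
  "series": [0.05, 0, 0.1, 0, 0.1, 0, 0.2, 0, 0.1, 0, 0.2, 0]
}}

```text
clock: 18.75
eef_pos: [0.648, -0.1135, 0.1045]
tool_rot: [[-0.861, 0.202, 0.467], [0.177, 0.979, -0.098], [-0.477, -0.002, -0.879]]
force: [0.6, 0.3, -5.4]
gripper_width: 0.625
grasp_force: 53.4
```

Emit:
{"name": "jog_arm", "arguments": {
  "series": [0, 0, 0.05, 0, 0.05, 0, 0.1, 0, 0.05, 0, 0.1, 0]
}}

```text
clock: 19.0
eef_pos: [0.6481, -0.1135, 0.1035]
tool_rot: [[-0.861, 0.202, 0.467], [0.177, 0.979, -0.098], [-0.477, -0.002, -0.879]]
force: [-1.0, 0.8, -5.2]
gripper_width: 0.628
grasp_force: 53.4
```

Emit:
{"name": "jog_arm", "arguments": {
  "series": [0, 0, 0.05, 0, 0.05, 0, 0.1, 0, 0.05, 0, 0.1, 0]
}}

```text
clock: 19.25
eef_pos: [0.6485, -0.1136, 0.1031]
tool_rot: [[-0.86, 0.202, 0.468], [0.177, 0.979, -0.098], [-0.478, -0.002, -0.878]]
force: [0.1, 0.1, -2.5]
gripper_width: 0.63
grasp_force: 53.8
```

Emit:
{"name": "jog_arm", "arguments": {
  "series": [0, 0, 0.05, 0, 0.05, 0, 0.1, 0, 0.05, 0, 0.1, 0]
}}

```text
clock: 19.5
eef_pos: [0.649, -0.1137, 0.1031]
tool_rot: [[-0.86, 0.202, 0.469], [0.177, 0.979, -0.099], [-0.48, -0.002, -0.878]]
force: [-3.1, -0.2, 4.4]
gripper_width: 0.626
grasp_force: 54.4
```

Contact is at the predicted height with about 10 N of load. Release and withdraw along the tool axis.

Emit:
{"name": "jog_arm", "arguments": {
  "series": [0, 0, 0, 0, 0, 0, 0, 0, 0, 0, 0, 0, 0, 0, 0, 0, 0, 0, 0, 0],
  "fingers": 8.54
}}

```text
clock: 19.92
eef_pos: [0.6484, -0.1136, 0.1014]
tool_rot: [[-0.861, 0.202, 0.467], [0.177, 0.979, -0.098], [-0.477, -0.002, -0.879]]
force: [-0.4, 0.8, -1.1]
gripper_width: 1.0
grasp_force: 0.0
```

Emit:
{"name": "jog_arm", "arguments": {
  "series": [0, 0, -0.8, 0, 0, 0, -2.4, 0, 0, 0, -4.5, 0, 0, 0, -7, 0, 0, 0, -10, 0]
}}

```text
clock: 20.33
eef_pos: [0.6003, -0.1035, 0.1892]
tool_rot: [[-0.862, 0.202, 0.465], [0.177, 0.979, -0.098], [-0.475, -0.002, -0.88]]
force: [0.4, 0.1, 0.1]
gripper_width: 1.001
grasp_force: 0.0
```

Emit:
{"name": "jog_arm", "arguments": {
  "series": [2, 0, -2.8, 0, 4, 0, -5.6, 0, 6, 0, -8, 0, 8, 0, -10, 0, 10, 0, -12, 0]
}}

```text
clock: 20.75
eef_pos: [0.4579, -0.0739, 0.2484]
tool_rot: [[-0.86, 0.202, 0.468], [0.177, 0.979, -0.099], [-0.479, -0.002, -0.878]]
force: [0.5, 0.5, 0.8]
gripper_width: 0.999
grasp_force: 0.0
```

```bash
cat > chk.py <<'E'
from h import *
s=st();print(s["force"])
D={c:snapshot(c) for c in("top","side")}
for c in D: print(c,[(round(r["p"],2),np.round(r["centre"],3).tolist()) for r in recognise("housing",c)],[(round(r["p"],2),np.round(r["centre"],3).tolist()) for r in recognise("door_grip",c)])
pl=np.array([.6355,-.1113,-.2077]);b=.062
for c in D:
    g=D[c]["frame"].astype(np.float32).mean(2)
    def prof(pts):
        q=proj(D[c],tf(pl,np.array(pts))).astype(np.float32)
        return cv2.remap(g,q[:,:1],q[:,1:],cv2.INTER_LINEAR)[:,0].astype(int).tolist()
    A=np.arange(-.045,.046,.003);print(c,"along x at y=-20",prof([[a,-.021,b+.082] for a in A]));print(c,"along y at x=-20",prof([[-.021,a,b+.082] for a in A]))
T=[]
for c,o in(("top",(310,150)),("side",(255,165))):
    x,y=o;k=8
    im=cv2.resize(D[c]["frame"],None,fx=k,fy=k,interpolation=cv2.INTER_CUBIC)
    draw(im,D[c],tf(pl,box(.045,.045,.062,.062)[:4]),k,(255,255,0));draw(im,D[c],tf(pl,box(.027,.027,b+.082,b+.082)[:4]),k,(0,255,0))
    T.append(im[k*(y-25):k*(y+25),k*(x-25):k*(x+25)])
cv2.imwrite("pics/placed.png",np.hstack(T))
E
python3 chk.py
```

```text
t 20.75 p [ 0.4579 -0.0739  0.2484] q [-0.14 -0.4  -0.56  0.91 -0.03  0.06] w 0.999 gf 0.0
lean 28.6 leanaz -11.9 y az 78.3 y.z -0.002
[0.45926963 0.53232461 0.81502979]
top [(0.98, [0.213, -0.288, 0.082]), (0.96, [0.616, -0.435, 0.081]), (0.67, [0.63, -0.109, 0.144])] [(0.79, [0.601, 0.174, 0.268])]
side [(0.92, [0.636, -0.098, 0.141]), (0.64, [0.6, -0.442, 0.075])] [(0.62, [0.598, 0.178, 0.276])]
top along x at y=-20 [111, 112, 96, 86, 83, 86, 99, 107, 87, 93, 114, 119, 119, 118, 118, 119, 118, 120, 121, 118, 103, 79, 78, 97, 106, 101, 102, 158, 215, 234, 233]
top along y at x=-20 [108, 96, 69, 51, 46, 61, 98, 113, 87, 70, 101, 118, 119, 118, 117, 114, 115, 117, 118, 118, 114, 95, 72, 83, 112, 117, 83, 48, 46, 48, 79]
side along x at y=-20 [91, 94, 93, 90, 92, 87, 83, 87, 84, 64, 44, 76, 93, 95, 93, 90, 82, 81, 82, 84, 88, 84, 63, 35, 53, 107, 167, 194, 193, 191, 190]
side along y at x=-20 [94, 93, 92, 93, 93, 94, 95, 90, 84, 85, 92, 94, 93, 93, 94, 95, 97, 97, 93, 97, 93, 80, 90, 87, 80, 75, 77, 77, 77, 77, 80]
```

View pics/placed.png

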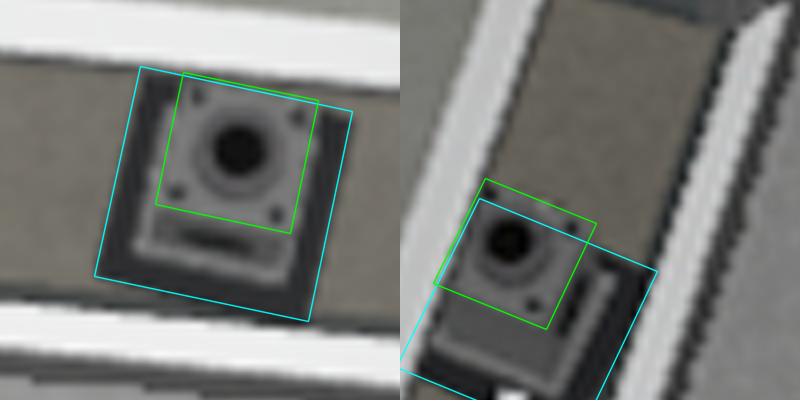

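The housing stands centred on the platen (front flange margin about 13 mm, squared up). Now back to the door grip.

```bash
python3 - <<'E'
from h import *
s=st();print(to([.5531,.0962,.4445],s,0),to([.5531,.0962,.3127],s,0))
E
```

```text
t 21.05 p [ 0.4597 -0.0743  0.2471] q [-0.14 -0.39 -0.56  0.91 -0.03  0.06] w 1.002 gf 0.0
lean 28.5 leanaz -11.9 y az 78.3 y.z -0.002
[-14.45  18.54 -14.66] [-8.16 18.57 -3.08]
```

Emit:
{"name": "jog_arm", "arguments": {
  "series": [-2, 2, -3, 0, -4, 4, -6, 0, -6.5, 6.5, -8.5, 0, -8.6, 9.4, -10.5, 0, -10.5, 12, -12, 0]
}}

```text
clock: 21.47
eef_pos: [0.5196, 0.0379, 0.4043]
tool_rot: [[-0.86, 0.203, 0.468], [0.177, 0.979, -0.098], [-0.478, -0.002, -0.878]]
force: [0.6, 0.1, 0.1]
gripper_width: 1.001
grasp_force: 0.0
```

Emit:
{"name": "jog_arm", "arguments": {
  "series": [-1.5, 2.5, -1, 0, -3, 5, -2, 0, -3.9, 6.5, -2.7, 0, -3.9, 6.5, -2.7, -5.7, -3.9, 6.5, -2.7, -5.7]
}}

```text
clock: 21.88
eef_pos: [0.5539, 0.0975, 0.4434]
tool_rot: [[-0.878, 0.112, 0.465], [0.074, 0.992, -0.098], [-0.473, -0.051, -0.88]]
force: [-1.1, -0.3, 0.1]
gripper_width: 1.0
grasp_force: 0.0
```

```bash
python3 - <<'E'
from h import *
s=st();print(to([.5531,.0962,.3127],s,0))
E
```

```text
t 21.88 p [0.5539 0.0975 0.4434] q [ 0.29 -0.1   0.09  1.32 -0.23  0.34] w 1.0 gf 0.0
lean 28.4 leanaz -11.9 y az 83.6 y.z -0.051
[ 6.24  0.54 11.47]
```

Emit:
{"name": "jog_arm", "arguments": {
  "series": [1.5, 0.1, 2.8, 0, 3.1, 0.3, 5.7, 0, 4.7, 0.4, 8.6, 0, 6.2, 0.5, 11.5, 0, 6.2, 0.5, 11.5, 0]
}}

```text
clock: 22.3
eef_pos: [0.5478, 0.0928, 0.3024]
tool_rot: [[-0.884, 0.118, 0.453], [0.079, 0.992, -0.102], [-0.461, -0.055, -0.886]]
force: [-1.6, -0.3, -2.3]
gripper_width: 0.997
grasp_force: 0.0
```

Emit:
{"name": "jog_arm", "arguments": {
  "series": [0, 0, 0, 0, 0, 0, 0, 0, 0, 0, 0, 0, 0, 0, 0, 0, 0, 0, 0, 0],
  "fingers": 0.8,
  "grip_force": 25
}}

```text
clock: 22.72
eef_pos: [0.5531, 0.0949, 0.3164]
tool_rot: [[-0.875, 0.116, 0.47], [0.079, 0.992, -0.097], [-0.478, -0.047, -0.877]]
force: [-0.1, 11.0, 5.0]
gripper_width: 0.293
grasp_force: 5.7
```

Emit:
{"name": "jog_arm", "arguments": {
  "series": [0, 0, 0, 0, 0, 0, 0, 0, 0, 0, 0, 0, 0, 0, 0, 0]
}}

```text
clock: 23.05
eef_pos: [0.553, 0.0953, 0.3163]
tool_rot: [[-0.875, 0.115, 0.471], [0.079, 0.992, -0.096], [-0.478, -0.047, -0.877]]
force: [-0.6, 1.3, 6.5]
gripper_width: 0.194
grasp_force: 24.5
```

```bash
python3 - <<'E'
from h import *
s=st();Y=np.array([.0934,.9956,0]);print(s["force"],s["tool_rot"].T@-Y*10, s["eef_pos"]-Y*.2845)
E
```

```text
t 23.05 p [0.553  0.0953 0.3163] q [ 0.29 -0.17 -0.25  1.04 -0.23  0.34] w 0.194 gf 24.5
lean 28.7 leanaz -11.5 y az 83.4 y.z -0.047
[-0.58795147  1.25018622  6.46525928] [ 0.02735032 -9.98632537  0.5165748 ] [ 0.52644956 -0.18798897  0.31631444]
```

Emit:
{"name": "jog_arm", "arguments": {
  "series": [0, -0.8, 0, 0, 0, -2.4, 0.1, 0, 0, -4.8, 0.2, 0, 0, -7.4, 0.4, 0, 0, -10, 0.5, 0]
}}

```text
clock: 23.47
eef_pos: [0.5438, -0.0041, 0.3163]
tool_rot: [[-0.875, 0.112, 0.471], [0.077, 0.993, -0.093], [-0.478, -0.045, -0.877]]
force: [8.1, 5.8, -1.2]
gripper_width: 0.196
grasp_force: 25.8
```

Emit:
{"name": "jog_arm", "arguments": {
  "series": [0, -2.6, 0.1, 0, 0, -5.2, 0.3, 0, 0, -7.8, 0.4, 0, 0, -10.4, 0.5, 0, 0, -12.6, 0.6, 0]
}}

```text
clock: 23.88
eef_pos: [0.532, -0.1308, 0.3164]
tool_rot: [[-0.875, 0.114, 0.47], [0.078, 0.992, -0.095], [-0.477, -0.046, -0.877]]
force: [9.6, 5.4, -2.4]
gripper_width: 0.195
grasp_force: 26.9
```

Emit:
{"name": "jog_arm", "arguments": {
  "series": [0, -1.2, 0.1, 0, 0, -2.2, 0.1, 0, 0, -3, 0.2, 0, 0, -3.6, 0.2, 0, 0, -4, 0.2, 0]
}}

```text
clock: 24.3
eef_pos: [0.5283, -0.1705, 0.3163]
tool_rot: [[-0.876, 0.115, 0.469], [0.078, 0.992, -0.097], [-0.477, -0.048, -0.878]]
force: [6.6, 1.7, 0.2]
gripper_width: 0.197
grasp_force: 29.5
```

```bash
python3 - <<'E'
from h import *
s=st();print(s["force"],(s["eef_pos"]-[.553,.0953,0])[:2]@[.0934,.9956])
E
```

```text
t 24.3 p [ 0.5283 -0.1705  0.3163] q [-0.35 -0.21 -0.29  1.    0.07 -0.23] w 0.197 gf 29.5
lean 28.6 leanaz -11.6 y az 83.4 y.z -0.048
[6.6484801  1.74604387 0.22352301] -0.2669584723692641
```

Emit:
{"name": "jog_arm", "arguments": {
  "series": [0, -0.4, 0, 0, 0, -0.8, 0, 0, 0, -1.1, 0.1, 0, 0, -1.4, 0.1, 0, 0, -1.6, 0.1, 0]
}}

```text
clock: 24.72
eef_pos: [0.5269, -0.1861, 0.3163]
tool_rot: [[-0.876, 0.114, 0.469], [0.078, 0.992, -0.097], [-0.477, -0.048, -0.878]]
force: [5.6, 3.3, 2.2]
gripper_width: 0.194
grasp_force: 30.0
```

Emit:
{"name": "jog_arm", "arguments": {
  "series": [0, -0.15, 0, 0, 0, -0.3, 0, 0, 0, -0.4, 0, 0, 0, -0.4, 0, 0]
}}

```text
clock: 25.05
eef_pos: [0.5265, -0.1901, 0.3163]
tool_rot: [[-0.876, 0.115, 0.469], [0.078, 0.992, -0.097], [-0.476, -0.048, -0.878]]
force: [5.7, 2.2, 1.7]
gripper_width: 0.194
grasp_force: 30.2
```

Not at the stop yet. I'll keep creeping.

Emit:
{"name": "jog_arm", "arguments": {
  "series": [0, -0.15, 0, 0, 0, -0.3, 0, 0, 0, -0.4, 0, 0, 0, -0.4, 0, 0]
}}

```text
clock: 25.38
eef_pos: [0.5261, -0.1937, 0.3164]
tool_rot: [[-0.876, 0.114, 0.469], [0.078, 0.992, -0.096], [-0.476, -0.047, -0.878]]
force: [7.4, 3.2, 1.3]
gripper_width: 0.193
grasp_force: 28.8
```

Emit:
{"name": "jog_arm", "arguments": {
  "series": [0, -0.1, 0, 0, 0, -0.2, 0, 0, 0, -0.3, 0, 0, 0, -0.3, 0, 0]
}}

```text
clock: 25.72
eef_pos: [0.5262, -0.1937, 0.3163]
tool_rot: [[-0.876, 0.109, 0.47], [0.076, 0.993, -0.089], [-0.477, -0.042, -0.878]]
force: [9.3, 14.8, 0.7]
gripper_width: 0.193
grasp_force: 24.9
```

The stop is reached: it stalled at y −0.1937 with 15 N. Release and rise.

Emit:
{"name": "jog_arm", "arguments": {
  "series": [0, 0, 0, 0, 0, 0, 0, 0, 0, 0, 0, 0, 0, 0, 0, 0, 0, 0, 0, 0],
  "fingers": 8.54
}}

```text
clock: 26.13
eef_pos: [0.5243, -0.1979, 0.3157]
tool_rot: [[-0.877, 0.117, 0.466], [0.079, 0.992, -0.099], [-0.474, -0.05, -0.879]]
force: [-0.0, 0.6, -0.3]
gripper_width: 0.887
grasp_force: 0.0
```

Emit:
{"name": "jog_arm", "arguments": {
  "series": [-1.2, -0.1, -2.3, 0, -2.4, -0.2, -4.6, 0, -3.8, -0.4, -6.9, 0, -5, -0.5, -9.2, 0, -6.2, -0.6, -11.4, 0]
}}

```text
clock: 26.55
eef_pos: [0.5247, -0.1975, 0.4473]
tool_rot: [[-0.877, 0.116, 0.467], [0.079, 0.992, -0.099], [-0.475, -0.05, -0.879]]
force: [0.4, -0.0, 1.2]
gripper_width: 1.0
grasp_force: 0.0
```

Emit:
{"name": "jog_arm", "arguments": {
  "series": [3, 0, -1.6, 0, 6, 0, -3.2, 0, 9, 0, -4.8, 0, 12, 0, -6.4, 0, 15, 0, -8, 0]
}}

```text
clock: 26.97
eef_pos: [0.3547, -0.1771, 0.4449]
tool_rot: [[-0.877, 0.116, 0.467], [0.078, 0.992, -0.099], [-0.474, -0.05, -0.879]]
force: [-0.7, -0.1, 0.0]
gripper_width: 0.994
grasp_force: 0.0
```

```bash
python3 - <<'E'
from h import *
s=st();print(s["force"])
D={c:snapshot(c) for c in("top","side")}
for c in D:
    for t in("housing","motor","door_grip"): print(c,t,[(round(r["p"],2),np.round(r["centre"],3).tolist()) for r in recognise(t,c)])
    # door grip shift against the start picture
    o=cv2.imread(f"pics/{c}0.png");x,y=(345,173) if c=="top" else (281,140)
    tm=o[y-10:y+10,x-8:x+8];q=D[c]["frame"][y-25:y+25,x-25:x+25]
    r=cv2.matchTemplate(q,tm,cv2.TM_CCOEFF_NORMED);print(c,"grip shift px vs start",np.subtract(cv2.minMaxLoc(r)[3],(17,15)),r.max())
E
```

```text
t 26.97 p [ 0.3547 -0.1771  0.4449] q [-0.6  -0.41 -0.12  1.4   0.18 -0.45] w 0.994 gf 0.0
lean 28.5 leanaz -12.0 y az 83.4 y.z -0.05
[-0.68369554 -0.13345578  0.00147085]
top housing [(0.58, [0.618, -0.433, 0.08]), (0.55, [0.646, -0.109, 0.143]), (0.44, [0.224, -0.31, 0.085])]
top motor [(0.57, [0.443, 0.388, 0.135])]
top door_grip []
top grip shift px vs start [3 0] 0.96483386
side housing [(0.81, [0.648, -0.094, 0.146]), (0.67, [0.215, -0.28, 0.082]), (0.43, [0.606, -0.449, 0.074])]
side motor [(0.55, [0.441, 0.405, 0.135])]
side door_grip [(0.77, [0.578, -0.118, 0.278])]
side grip shift px vs start [ 1 -2] 0.95223045
```

The grip moved about 10 mm past its starting position, which matches the shut position. The housing reading shifted, so I'll check its boss against the placed picture.

```bash
python3 - <<'E'
from h import *
old=cv2.imread("pics/placed.png")
for i,(c,o,h) in enumerate((("top",(310,150),(240,150)),("side",(255,165),(110,243)))):
    d=snapshot(c);x,y=o;k=8
    im=cv2.resize(d["frame"],None,fx=k,fy=k,interpolation=cv2.INTER_CUBIC)[k*(y-25):k*(y+25),k*(x-25):k*(x+25)]
    a=old[:,400*i:400*i+400]
    for r in (32,45):
        tm=a[h[1]-r:h[1]+r,h[0]-r:h[0]+r];R_=cv2.matchTemplate(im,tm,cv2.TM_CCOEFF_NORMED)
        l=cv2.minMaxLoc(R_)[3];print(c,r,"shift px",np.subtract(l,(h[0]-r,h[1]-r))/k,R_.max().round(3))
E
```

```text
top 32 shift px [ 0.  -0.5] 0.904
top 45 shift px [ 0.125 -0.75 ] 0.734
side 32 shift px [ 0.    -0.125] 0.898
side 45 shift px [-0.375 -0.125] 0.747
```

The housing hasn't moved (shift under 1 px), the motor is undisturbed and the door is at its stop. Handing in.

```bash
python3 -c "
from cell import *
print(job_done())"
```

```text
the job is handed in; nothing more can be done
None
```

I slid the door open, stood the housing on the platen and slid the door shut, then handed the job in at about 27 s of the 72 s. It gave no verdict back. My last checks showed the housing within about 2 mm of centre and square, the door against its shut stop, and the motor where it started.

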